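# Clamp the blotting manifold crosswise, in two passes, under vacuum

### The arm

A 7-joint arm with a two-finger parallel gripper is mounted at the origin on the work surface. World frame = base frame: x ahead of the robot, y to its left, z up, the work surface at z = 0. Lengths are in mm, angles in rad, forces in N, time in s.
With the tool pointing down it reaches from about 400 to 875 mm from the base axis. Payload 4.4 kg.
Tool frame: the origin (TCP) lies midway between the tips of the shut fingers; the grasp point (between the pads) lies 19 mm behind it; z points along the fingers, y is the line along which they close (so a half turn about z gives the same grasp; the last joint's range is limited). The gripper opens to 85 mm and grips with 20 to 120 N. Pads are 22 mm wide; open, the fingers measure 114 mm over their backs; the gripper's body (76 mm by 85 mm) begins 54 mm behind the grasp point. The pads swing forward as they close: fully open they stand 13 mm farther back than shut.
Start: joints at [-1.392, 0.628, 0.038, 1.517, -0.027, 0.996, -0.02], TCP at [157.51, 630.641, 231.313] pointing down, gripper open.
Joint ranges: [-3.06, 3.06], [-0.37, 2.12], [-1.25, 1.32], [0.18, 2.47], [-1.1, 4.24], [0.23, 1.98], [-2.94, 2.94]. Speed limits (rad/s): [2.57, 2.57, 3.14, 3.14, 3.14, 3.14, 3.14].

### API

Orientations are given as [roll, pitch, yaw] about the fixed x, y, z axes, in that order (R = Rz(yaw) Ry(pitch) Rx(roll)).
In Python, from cell import read_state, get_image, finish_job gives the robot as it stands.
- The arm moves only by the tool send_rows, never from a script. Its argument "series" is a list of rows, each an object of numbers: "ax", "ay", "az": the turn, a rotation vector about the tool's x, y, z in rad; "dx", "dy", "dz": the shift along the tool's x, y, z in cm; "hand": the closure, from 0 (fully open) to 1 (shut). In form: [{"ax": .., "ay": .., "az": .., "dx": .., "dy": .., "dz": .., "hand": ..}, ...]. A call has 1 to 10 rows; each row is the pose to reach, as a shift and turn from the pose commanded when the call began, along the tool's axes at that moment; what a row does not reach only later rows make up. A row lasts 1/10 s, in which the tool goes at most 50 mm and 8.59 degrees, less where a joint would pass 70% of its speed; a pose out of reach is approached as far as the arm can. A call with a gripper value outside its range is refused whole. The fingers move at their own pace and stop on an object; the grip force is fixed at half the most. Time passes only in rows, so rows that repeat a pose let the fingers close. It gives the time, the measured TCP pose, the force, the opening and the grip force at its end, in the units of the state.
- read_state(): the state, without advancing time (a new reading comes with each control period).
- get_image(name): name is "scene" or "top" or "wrist"; returns a dict with "pixels" (480x640x3 uint8, red, green, blue), "mtx" (3x3 intrinsics, pixels), "R" (3x3) and "t" (3): a world point X has camera coordinates R X + t. Camera axes: x right, y down, z forward; pixel columns grow to the right and rows downward; lengths in mm; the calibration is good to about 2 mm. The wrist camera is an equidistant fisheye: a pixel r from the principal point sees the ray r / f radians off the axis. A picture is of the moment at which its call begins. There is no depth.
- finish_job(): hands the job in; it is judged then, once.
The state is a dict: "clock": time; "qpos": joint angles; "qd": joint speeds; "tau": joint torques, N m; "eef_pos": TCP position; "tool_rot": TCP orientation; "force": force on the tool from outside, world axes, zero at the start; "torque": the same for the moment, N m; "width": finger opening in mm; "gripper_force": force on a finger pad.
Only numpy, scipy, OpenCV 4.12 (cv2) and the standard library are available. Lean on these libraries where they do the work, as an engineer would, in place of code of your own. Each camera call takes 0.05 s, during which the arm holds its last target. There are 200 camera calls.

### The job

The sample plate lies on the vacuum blotting manifold and its four wing knobs are only just run down: tighten them (clockwise) crosswise, so each time a knob is done take the one diagonally opposite, then the other diagonal pair, giving each about an eighth of a turn on this first pass. Then open the vacuum valve by swinging its lever all the way until it is in line with the pipe, and with the vacuum on go round crosswise once more until every knob is fully tight against its stop. Leave the other things on the bench where they stand.

Things in the scene. Friction and masses are not known exactly. Their poses are not given: they have to be found in the camera images.
- manifold: fixed 96-well vacuum blotting manifold: block 170 mm (x) by 210 mm (y), white sample plate with small wells on top, its top face 84 mm above the bench. Origin on the bench under the block's centre. From its -y side a pipe runs along -y through a ball valve to a trap jar (lid 80 mm across, 105 mm tall, 335 mm from the centre) and a pump (121 mm tall, 390 to 500 mm off), all part of it.
- knob1_grip (a point): black wing knob 1, at x -62, y +82 mm from the manifold's centre in the manifold's frame, diagonal to knob 3. Point on the knob's upright turning axis, 30 mm above the plate (114 mm above the bench), the height to grip. Upright wing: 60 mm long along this point's x, 14 mm thick along y, 10 to 40 mm above the plate; a 28 mm wide collar lies below it, up to 11 mm. Each wing points its own way.
- knob2_grip (a point): black wing knob 2, at x +62, y +82 mm in the manifold's frame, diagonal to knob 4. Point on the knob's upright turning axis, 30 mm above the plate (114 mm above the bench), the height to grip. Upright wing: 60 mm long along this point's x, 14 mm thick along y, 10 to 40 mm above the plate; a 28 mm wide collar lies below it, up to 11 mm. Each wing points its own way.
- knob3_grip (a point): black wing knob 3, at x +62, y -82 mm in the manifold's frame, diagonal to knob 1. Point on the knob's upright turning axis, 30 mm above the plate (114 mm above the bench), the height to grip. Upright wing: 60 mm long along this point's x, 14 mm thick along y, 10 to 40 mm above the plate; a 28 mm wide collar lies below it, up to 11 mm. Each wing points its own way.
- knob4_grip (a point): black wing knob 4, at x -62, y -82 mm in the manifold's frame, diagonal to knob 2. Point on the knob's upright turning axis, 30 mm above the plate (114 mm above the bench), the height to grip. Upright wing: 60 mm long along this point's x, 14 mm thick along y, 10 to 40 mm above the plate; a 28 mm wide collar lies below it, up to 11 mm. Each wing points its own way.
- knob1 (a joint): turn of knob 1 in rad, growing as it is tightened (clockwise from above): 0 to 0.2 at the start (just run down), hard against its stop, fully tight, at 1.75. It stays where left and takes about 0.1 N m to turn; it does not rise or sink noticeably.
- knob2 (a joint): turn of knob 2 in rad, growing as it is tightened (clockwise from above): 0 to 0.2 at the start (just run down), hard against its stop, fully tight, at 1.75. It stays where left and takes about 0.1 N m to turn; it does not rise or sink noticeably.
- knob3 (a joint): turn of knob 3 in rad, growing as it is tightened (clockwise from above): 0 to 0.2 at the start (just run down), hard against its stop, fully tight, at 1.75. It stays where left and takes about 0.1 N m to turn; it does not rise or sink noticeably.
- knob4 (a joint): turn of knob 4 in rad, growing as it is tightened (clockwise from above): 0 to 0.2 at the start (just run down), hard against its stop, fully tight, at 1.75. It stays where left and takes about 0.1 N m to turn; it does not rise or sink noticeably.
- valve_lever (a point): point on the dark steel lever of the ball valve, 55 mm from the valve's axis, mid section, 83 mm above the bench. The lever is a straight bar 14 mm wide, 14 mm tall (upper face 90 mm above the bench), reaching 74 mm from the axis; this point's -x looks outward along it. Below it the pipe's top is 42 mm and the valve body's top 51 mm above the bench.
- valve_axis (a point): point on the valve's upright axis at the lever's mid height (83 mm above the bench), about which the lever swings; in the manifold's frame at x 0, y -185 mm.
- valve (a joint): angle of the valve lever in rad, growing anticlockwise seen from above: 0 (to 0.12 at the start) shut, the lever square to the pipe and pointing along the manifold's -x; 1.571 (its stop) open, the lever in line with the pipe, pointing along the manifold's -y, away from the block. It stays where it is left and takes about 0.06 N m.
- bottle: bystander: glass bottle with blue cap, 86 mm across, 165 mm tall, standing; origin at the centre of its foot
- tip_box: bystander: pipette tip box, 85 mm (x) by 122 mm (y), 54 mm tall, white with yellow rack; origin at the centre of its underside
- tube_rack: bystander: white rack with six red-capped tubes, 75 mm (x) by 120 mm (y), 94 mm tall; origin at the centre of its underside

How it is judged (in metres and radians):
On the way, in this order (a step that is already met when the one before it is completed fails the run):
1. first pass: one knob has been given its eighth of a turn (0.45 to 1.35 rad), the others still loose (((value of joint knob1 between 0.45 and 1.35 rad and value of joint each of knob2, knob3, knob4 below 0.35 rad) or (value of joint knob2 between 0.45 and 1.35 rad and value of joint each of knob1, knob3, knob4 below 0.35 rad) or (value of joint knob3 between 0.45 and 1.35 rad and value of joint each of knob1, knob2, knob4 below 0.35 rad) or (value of joint knob4 between 0.45 and 1.35 rad and value of joint each of knob1, knob2, knob3 below 0.35 rad))), for 0.1 s.
2. first pass: the diagonally opposite knob next, the other diagonal still loose (under 0.35 rad) (((value of joint each of knob1, knob3 above 0.45 rad and value of joint each of knob2, knob4 below 0.35 rad) or (value of joint each of knob2, knob4 above 0.45 rad and value of joint each of knob1, knob3 below 0.35 rad))), for 0.1 s.
3. first pass done: all four knobs between 0.45 and 1.35 rad (value of joint knob1 between 0.45 and 1.35 rad and value of joint knob2 between 0.45 and 1.35 rad and value of joint knob3 between 0.45 and 1.35 rad and value of joint knob4 between 0.45 and 1.35 rad), for 0.1 s.
4. the vacuum valve is opened (lever past 1.35 rad) with no knob yet beyond 1.35 rad (value of joint valve above 1.35 rad and value of joint each of knob1, knob2, knob3, knob4 below 1.35 rad), for 0.1 s.
5. second pass: one knob tight (past 1.5 rad) (value of joint any of knob1, knob2, knob3, knob4 above 1.5 rad), for 0.1 s.
6. second pass: the diagonally opposite knob tight next, the other diagonal not yet (under 1.35 rad) (((value of joint each of knob1, knob3 above 1.5 rad and value of joint each of knob2, knob4 below 1.35 rad) or (value of joint each of knob2, knob4 above 1.5 rad and value of joint each of knob1, knob3 below 1.35 rad))), for 0.1 s.
7. second pass done: all four knobs tight (value of joint each of knob1, knob2, knob3, knob4 above 1.5 rad), for 0.1 s.
At the end, for the whole second after the job is handed in: All four knobs are past 1.5 rad (stop at 1.75), the valve lever is past 1.35 rad (open at 1.571), and the bottle, tip box and tube rack stand upright (tilt under 0.2 rad), at rest, within 30 mm of where they were (all of step 7 and value of joint valve above 1.35 rad and distance of each of bottle, tip_box, tube_rack from where it was at the start of the episode below 0.03 m and angle between each of bottle, tip_box, tube_rack's own z axis and vertical below 0.2 rad and linear speed of each of bottle, tip_box, tube_rack below 0.02 m/s); the robot touches nothing.
It fails at once if a knob pulled down past its first-pass share (beyond 1.35 rad) while another is still loose (under 0.45 rad) (value of joint any of knob1, knob2, knob3, knob4 above 1.35 rad and value of joint any of knob1, knob2, knob3, knob4 below 0.45 rad).
It fails at once if a knob tightened beyond its first-pass share (past 1.35 rad) while the vacuum valve is not open (below 1.3 rad) (value of joint any of knob1, knob2, knob3, knob4 above 1.35 rad and value of joint valve below 1.3 rad).
It fails at once if bottle, tip box or tube rack pushed more than 30 mm or toppled (distance of any of bottle, tip_box, tube_rack from where it was at the start of the episode above 0.03 m or angle between any of bottle, tip_box, tube_rack's own z axis and vertical above 0.3 rad).
It also fails if it takes over 72 s, if anything falls off the work surface, if the arm or the gripper's body presses on something with over 40 N, if the wrist force passes 120 N, or if a joint passes its speed limit or range.

## Working session

There is one attempt and no reset: what is moved stays moved. The work goes in short steps, Python scripts to look and compute and a tool call to move; the robot and the scene stay as the last step left them, time stands still between calls to the robot, and variables do not carry over. Pictures are saved under pics/ and viewed, at most 10 in all, crops included, and the job is handed in when it is done.

Besides the shell and the picture viewer there is one more tool, called after "Request:" as name(argument=value, ...) on one line, values as JSON. send_rows: Moves the arm, as the interface text tells. Its arguments: {"type":"object","properties":{"series":{"type":"array","items":{"type":"object","properties":{"ax":{"type":"number"},"ay":{"type":"number"},"az":{"type":"number"},"dx":{"type":"number"},"dy":{"type":"number"},"dz":{"type":"number"},"hand":{"type":"number"}}}}},"required":["series"]}

```bash
ls; mkdir -p pics; python3 - <<'E'
from cell import *
import cv2,pickle
s=read_state();print(s)
d={n:get_image(n) for n in("scene","top")}
pickle.dump(d,open("im.pkl","wb"))
for n in d:
    cv2.imwrite(f"pics/{n}0.png",d[n]["pixels"][:,:,::-1]);print(n,d[n]["mtx"],d[n]["R"],d[n]["t"])
E
```

```text
pics
{'clock': 0.0, 'qpos': array([-1.39179839,  0.62929699,  0.03843027,  1.51835967, -0.02703698,
        0.99626205, -0.01996739]), 'qd': array([ 5.33064381e-04,  2.95015999e-03, -1.11916470e-03, -2.09556402e-04,
        9.59749720e-04, -8.29602543e-04,  7.55899508e-05]), 'tau': array([-1.20550005e-03, -5.63406873e+01,  1.22629579e+00, -1.93439054e+01,
        1.11496914e-02,  1.06156166e-02,  1.52511443e-06]), 'eef_pos': array([157.34196204, 630.04735331, 230.42334687]), 'tool_rot': array([-3.13978357e+00, -1.70113867e-05,  2.89681683e+00]), 'force': array([ 0.3327083 , -0.17056162,  0.07665147]), 'torque': array([-0.04746875, -0.01135738, -0.0035272 ]), 'gripper_force': 0.0, 'width': 85.5578788953926}
scene [[609.39186196   0.         310.36032104]
 [  0.         609.39186196 240.41445423]
 [  0.           0.           1.        ]] [[-0.37593874  0.92663345  0.00452842]
 [ 0.76193705  0.31189464 -0.56760344]
 [-0.52737273 -0.20993375 -0.82328964]] [  73.10053465 -418.90113417 1527.18121581]
top [[620.80304555   0.         317.9197438 ]
 [  0.         620.80304555 244.34213176]
 [  0.           0.           1.        ]] [[-1.27939004e-03 -9.99920563e-01  1.25391979e-02]
 [-9.96212899e-01  1.84310585e-04 -8.69472613e-02]
 [ 8.69380433e-02 -1.26029502e-02 -9.96133998e-01]] [ 124.51364337  518.33337476 1258.80561274]
```

View pics/top0.png

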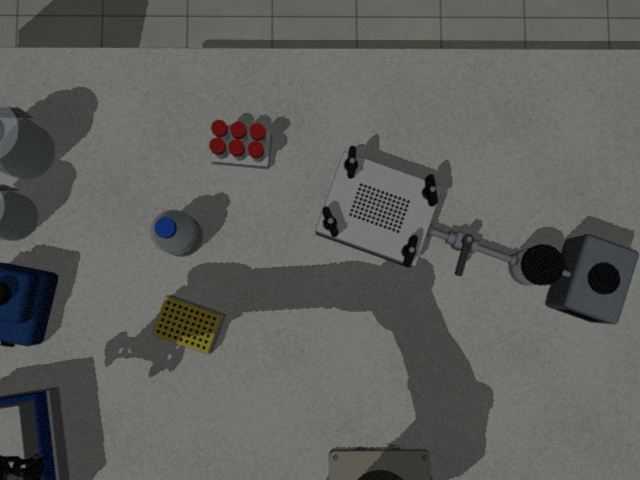

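View pics/scene0.png

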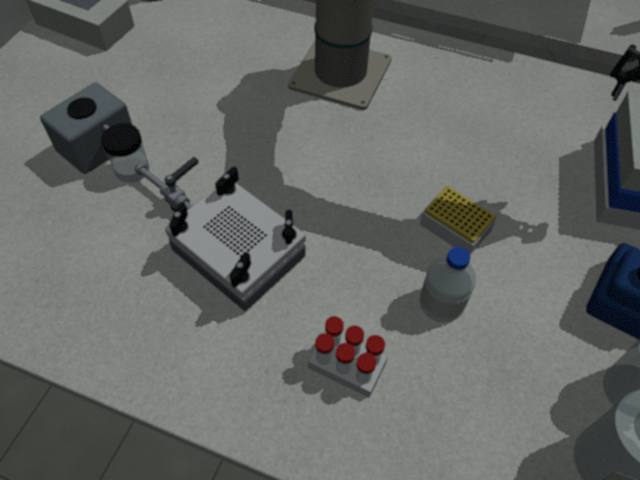

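The top view shows the manifold near (380,208), knobs around (351,160), (431,190), (410,249) and (330,221), and the valve near (468,240). The bottle, tip box and rack stand to its left. I'll enlarge the manifold.

```bash
python3 - <<'E'
import cv2,pickle
d=pickle.load(open("im.pkl","rb"))
c=d["top"]["pixels"][135:285,305:505,::-1]
c=cv2.resize(c,None,fx=4,fy=4,interpolation=cv2.INTER_CUBIC)
cv2.imwrite("pics/c.png",cv2.convertScaleAbs(c,alpha=1.5,beta=20))
E
```

```text
(no output)
```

View pics/c.png

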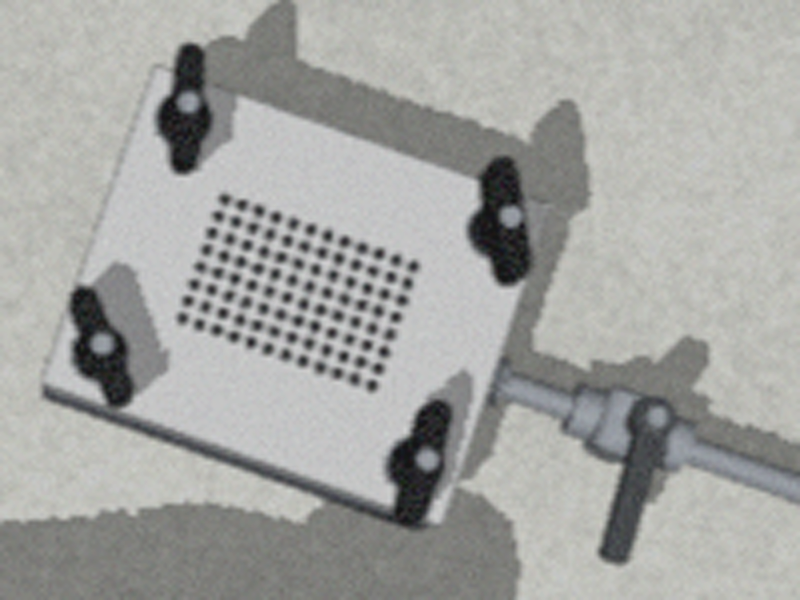

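The enlarged crop shows the wing ends: knob1 (85,297)–(120,395), knob2 (190,52)–(183,165), knob3 (502,165)–(515,275), knob4 (437,410)–(408,515). The lever runs from its axis at (655,418) to its tip at (615,555). The plate's left corners are at (157,66) and (43,388).

```bash
cat > h.py <<'E'
import numpy as np,pickle
def ray(d,uv,z):
    r=d["R"].T@np.linalg.inv(d["mtx"])@np.array([uv[0],uv[1],1.]); c=-d["R"].T@d["t"]
    return c+r*(z-c[2])/r[2]
E
python3 - <<'E'
from h import *
d=pickle.load(open("im.pkl","rb"))["top"]
P=lambda u,z:ray(d,(305+(u[0]+.5)/4-.5,135+(u[1]+.5)/4-.5),z)[:2]
W={1:((85,297),(120,395)),2:((190,52),(183,165)),3:((502,165),(515,275)),4:((437,410),(408,515))}
M={1:(-62,82),2:(62,82),3:(62,-82),4:(-62,-82)}
dots={1:(102,344),2:(189,102),3:(511,216),4:(428,459)}
src=[];dst=[]
for k in W:
    a,b=[P(x,122) for x in W[k]]
    v=a-b
    print(k,"mid",(a+b)/2,"dot",P(dots[k],126),"len",np.linalg.norm(v),"ang",np.degrees(np.arctan2(v[1],v[0]))%180)
    src.append(M[k]);dst.append((a+b)/2)
src.append((85,105));dst.append(P((157,66),84));src.append((-85,105));dst.append(P((43,388),84))
src=np.array(src,float);dst=np.array(dst)
sc=src-src.mean(0);dc=dst-dst.mean(0);U,S,V=np.linalg.svd(sc.T@dc);R=(U@V).T;t=dst.mean(0)-R@src.mean(0)
print("man",t,np.degrees(np.arctan2(R[1,0],R[0,0])));print("res",dst-(src@R.T+t))
for k in M:print(k,R@np.array(M[k])+t)
va=R@np.array([0,-185.])+t;print("valve",va,"seen",P((655,418),92))
v=P((615,555),90)-P((655,418),92);print("lever",np.linalg.norm(v),np.degrees(np.arctan2(v[1],v[0])))
E
```

```text
1 mid [554.16789118 101.8364286 ] dot [554.58618078 102.18854258] len 49.88666837269941 ang 19.38059974605155
2 mid [669.26969041  61.04680936] dot [671.48945114  60.10142749] len 55.34225244083888 ang 176.16763805000272
3 mid [615.14498059 -93.29740154] dot [616.3229616  -93.74006146] len 53.67174825635978 ang 5.702535739415033
4 mid [498.41076085 -50.29421158] dot [499.71567853 -52.26837854] len 52.15765607243193 ang 163.81865635403454
man [583.92258832   4.07968966] -19.667694664318724
res [[ 1.029973   -0.32640989]
 [-0.63412495  0.61795292]
 [ 0.43772213  0.70605763]
 [ 0.46939956  1.97526555]
 [-0.17107437 -1.30172908]
 [-1.13189537 -1.67113713]]
1 [553.13791818 102.16283849]
2 [669.90381536  60.42885645]
3 [614.70725846 -94.00345917]
4 [497.94136129 -52.26947713]
valve [ 521.65817963 -170.12749564] seen [ 522.49004756 -169.40933362]
lever 69.98730558402308 162.9224742809753
```

```bash
cat >> h.py <<'E'
from scipy.spatial.transform import Rotation as Ro
T={1:(553.6,102.1,19.4),2:(670.3,60.5,176.2),3:(615.0,-93.7,5.7),4:(498.4,-51.7,163.8)}
def go(x,y,z,yawdeg):
    """shift (cm) and turn from the present pose to TCP x,y,z pointing down at yaw"""
    from cell import read_state
    s=read_state();A=Ro.from_euler("xyz",s["tool_rot"]);B=Ro.from_euler("xyz",[np.pi,0,np.radians(yawdeg)])
    d=A.inv().apply(np.array([x,y,z])-s["eef_pos"])/10;r=(A.inv()*B).as_rotvec()
    print("clock %.2f pos %s yaw %.1f width %.1f q %s"%(s["clock"],s["eef_pos"].round(1),np.degrees(s["tool_rot"][2]),s["width"],s["qpos"].round(2)))
    print("d",d.round(2),"a",r.round(3))
E
python3 -c "
from h import *
go(553.6,102.1,220,199.4)"
```

```text
clock 0.10 pos [157.4 630.1 230.5] yaw 166.0 width 85.5 q [-1.39  0.63  0.04  1.52 -0.03  1.   -0.02]
d [-51.24 -41.62   1.12] a [-0.002 -0.    -0.583]
```

Request:
send_rows(series=[{"dx":-51.2,"dy":-41.6,"dz":0.5,"az":-0.583,"hand":0.45},{"dx":-51.2,"dy":-41.6,"dz":0.5,"az":-0.583,"hand":0.45},{"dx":-51.2,"dy":-41.6,"dz":0.5,"az":-0.583,"hand":0.45},{"dx":-51.2,"dy":-41.6,"dz":0.5,"az":-0.583,"hand":0.45},{"dx":-51.2,"dy":-41.6,"dz":0.5,"az":-0.583,"hand":0.45},{"dx":-51.2,"dy":-41.6,"dz":0.5,"az":-0.583,"hand":0.45},{"dx":-51.2,"dy":-41.6,"dz":0.5,"az":-0.583,"hand":0.45},{"dx":-51.2,"dy":-41.6,"dz":0.5,"az":-0.583,"hand":0.45},{"dx":-51.2,"dy":-41.6,"dz":0.5,"az":-0.583,"hand":0.45},{"dx":-51.2,"dy":-41.6,"dz":0.5,"az":-0.583,"hand":0.45}])

```text
invalid input at $.series[0]: expected keys ax, ay, az, dx, dy, dz, hand
```

```bash
python3 -c "
from h import *
go(553.6,102.1,150,199.4)"
```

```text
clock 0.10 pos [157.4 630.1 230.5] yaw 166.0 width 85.5 q [-1.39  0.63  0.04  1.52 -0.03  1.   -0.02]
d [-51.24 -41.61   8.12] a [-0.002 -0.    -0.583]
```

All keys are required, so I'll resend.

Request:
send_rows(series=[{"ax":0,"ay":0,"az":-0.583,"dx":-51.2,"dy":-41.6,"dz":0.5,"hand":0.45},{"ax":0,"ay":0,"az":-0.583,"dx":-51.2,"dy":-41.6,"dz":0.5,"hand":0.45},{"ax":0,"ay":0,"az":-0.583,"dx":-51.2,"dy":-41.6,"dz":0.5,"hand":0.45},{"ax":0,"ay":0,"az":-0.583,"dx":-51.2,"dy":-41.6,"dz":0.5,"hand":0.45},{"ax":0,"ay":0,"az":-0.583,"dx":-51.2,"dy":-41.6,"dz":0.5,"hand":0.45},{"ax":0,"ay":0,"az":-0.583,"dx":-51.2,"dy":-41.6,"dz":0.5,"hand":0.45},{"ax":0,"ay":0,"az":-0.583,"dx":-51.2,"dy":-41.6,"dz":0.5,"hand":0.45},{"ax":0,"ay":0,"az":-0.583,"dx":-51.2,"dy":-41.6,"dz":0.5,"hand":0.45},{"ax":0,"ay":0,"az":-0.583,"dx":-51.2,"dy":-41.6,"dz":0.5,"hand":0.45},{"ax":0,"ay":0,"az":-0.583,"dx":-51.2,"dy":-41.6,"dz":0.5,"hand":0.45}])

```text
clock: 1.1
eef_pos: [458.3, 228.8, 227.4]
tool_rot: [3.142, -0.0, -2.803]
force: [2.2, 0.8, 0.0]
width: 47.2
gripper_force: 0.0
```

```bash
python3 -c "
from h import *
go(553.6,102.1,150,199.4)"
```

```text
clock 1.10 pos [458.3 228.8 227.4] yaw -160.6 width 47.2 q [-0.45  0.44 -0.1   1.9   0.06  0.81  1.33]
d [ -4.78 -15.12   7.74] a [ 0. -0. -0.]
```

Request:
send_rows(series=[{"ax":0,"ay":0,"az":0,"dx":-4.8,"dy":-13.5,"dz":7.0,"hand":0.45},{"ax":0,"ay":0,"az":0,"dx":-4.8,"dy":-13.5,"dz":7.0,"hand":0.45},{"ax":0,"ay":0,"az":0,"dx":-4.8,"dy":-13.5,"dz":7.0,"hand":0.45},{"ax":0,"ay":0,"az":0,"dx":-4.8,"dy":-13.5,"dz":7.0,"hand":0.45},{"ax":0,"ay":0,"az":0,"dx":-4.8,"dy":-13.5,"dz":7.0,"hand":0.45},{"ax":0,"ay":0,"az":0,"dx":-4.8,"dy":-13.5,"dz":7.0,"hand":0.45}])

```text
clock: 1.7
eef_pos: [546.9, 120.7, 157.5]
tool_rot: [3.14, -0.001, -2.802]
force: [0.0, 0.3, 0.4]
width: 47.3
gripper_force: 0.0
```

```bash
python3 - <<'E'
from h import *
from cell import *
import cv2
go(553.6,102.1,98,199.4)
i=get_image("wrist");cv2.imwrite("pics/w1.png",i["pixels"][:,:,::-1])
E
```

```text
clock 1.70 pos [546.9 120.7 157.5] yaw -160.6 width 47.3 q [-0.21  0.6  -0.09  1.84  0.08  0.71  1.57]
d [-0.02 -1.99  5.95] a [ 0.001 -0.001  0.001]
```

View pics/w1.png

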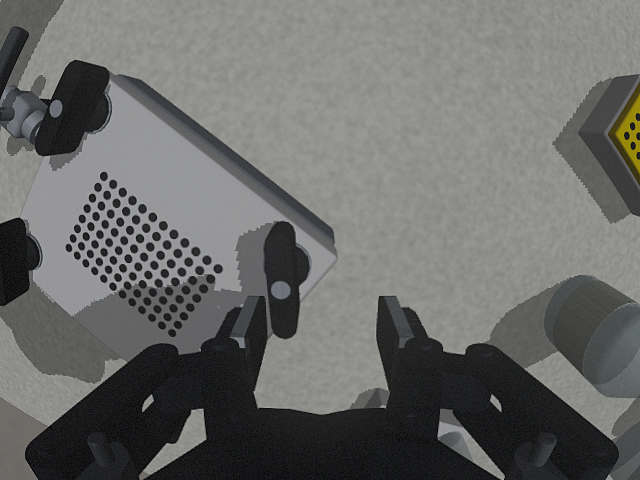

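The wrist view shows the knob1 wing, centred near (283,280), lying along the fingers. It is offset from the middle of the fingers by the roughly 20 mm I computed. Next I shift, descend and close.

Request:
send_rows(series=[{"ax":0,"ay":0,"az":0,"dx":0,"dy":-2.0,"dz":1.0,"hand":0.45},{"ax":0,"ay":0,"az":0,"dx":0,"dy":-2.0,"dz":3.5,"hand":0.45},{"ax":0,"ay":0,"az":0,"dx":0,"dy":-2.0,"dz":5.9,"hand":0.45},{"ax":0,"ay":0,"az":0,"dx":0,"dy":-2.0,"dz":5.9,"hand":1},{"ax":0,"ay":0,"az":0,"dx":0,"dy":-2.0,"dz":5.9,"hand":1},{"ax":0,"ay":0,"az":0,"dx":0,"dy":-2.0,"dz":5.9,"hand":1},{"ax":0,"ay":0,"az":0,"dx":0,"dy":-2.0,"dz":5.9,"hand":1},{"ax":0,"ay":0,"az":0,"dx":0,"dy":-2.0,"dz":5.9,"hand":1}])

```text
clock: 2.55
eef_pos: [554.4, 100.8, 99.7]
tool_rot: [3.142, 0.001, -2.803]
force: [-2.6, -1.0, 5.6]
width: 12.9
gripper_force: 60.0
```

Request:
send_rows(series=[{"ax":0,"ay":0,"az":0.13,"dx":0,"dy":0,"dz":0,"hand":1},{"ax":0,"ay":0,"az":0.26,"dx":0,"dy":0,"dz":0,"hand":1},{"ax":0,"ay":0,"az":0.39,"dx":0,"dy":0,"dz":0,"hand":1},{"ax":0,"ay":0,"az":0.52,"dx":0,"dy":0,"dz":0,"hand":1},{"ax":0,"ay":0,"az":0.65,"dx":0,"dy":0,"dz":0,"hand":1},{"ax":0,"ay":0,"az":0.8,"dx":0,"dy":0,"dz":0,"hand":1},{"ax":0,"ay":0,"az":0.8,"dx":0,"dy":0,"dz":0,"hand":1},{"ax":0,"ay":0,"az":0.8,"dx":0,"dy":0,"dz":0,"hand":1}])

```text
clock: 3.35
eef_pos: [554.6, 102.9, 99.7]
tool_rot: [3.138, 0.0, 2.682]
force: [-3.3, 3.5, 5.4]
width: 13.2
gripper_force: 60.3
```

Request:
send_rows(series=[{"ax":0,"ay":0,"az":0,"dx":0,"dy":0,"dz":0,"hand":0.45},{"ax":0,"ay":0,"az":0,"dx":0,"dy":0,"dz":0,"hand":0.45},{"ax":0,"ay":0,"az":0,"dx":0,"dy":0,"dz":0,"hand":0.45},{"ax":0,"ay":0,"az":0,"dx":0,"dy":0,"dz":-3,"hand":0.45},{"ax":0,"ay":0,"az":0,"dx":0,"dy":0,"dz":-6,"hand":0.45},{"ax":0,"ay":0,"az":0,"dx":0,"dy":0,"dz":-6,"hand":0.45}])

```text
clock: 3.95
eef_pos: [557.2, 100.4, 162.0]
tool_rot: [3.137, 0.006, 2.679]
force: [1.2, -0.1, 0.1]
width: 46.9
gripper_force: 0.0
```

```bash
python3 - <<'E'
from h import *
from cell import *
import cv2
go(615,-93.7,158,185.7)
i=get_image("wrist");cv2.imwrite("pics/w2.png",i["pixels"][:,:,::-1])
E
```

```text
clock 3.95 pos [557.2 100.4 162. ] yaw 153.5 width 46.9 q [-0.34  0.6   0.17  1.84 -0.15  0.71  1.02]
d [-13.83 -14.8    0.42] a [ 0.003  0.007 -0.562]
```

View pics/w2.png

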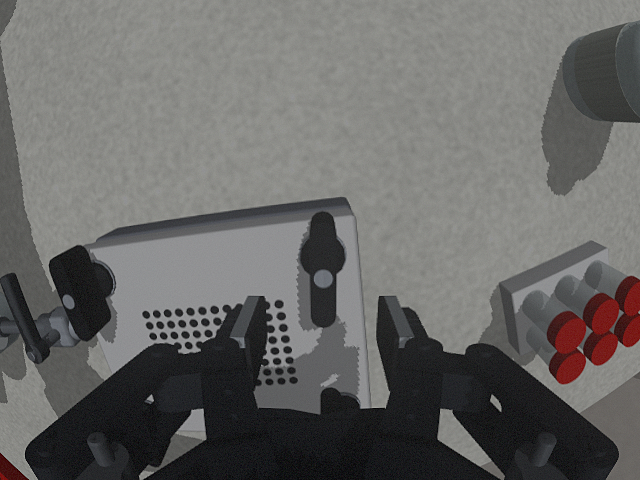

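Knob1 has turned: its wing at (323,270) still lies along the tool, at a yaw of about 153.5°. Knob3 is next.

Request:
send_rows(series=[{"ax":0,"ay":0,"az":-0.562,"dx":-13.8,"dy":-14.8,"dz":0,"hand":0.45},{"ax":0,"ay":0,"az":-0.562,"dx":-13.8,"dy":-14.8,"dz":0,"hand":0.45},{"ax":0,"ay":0,"az":-0.562,"dx":-13.8,"dy":-14.8,"dz":0,"hand":0.45},{"ax":0,"ay":0,"az":-0.562,"dx":-13.8,"dy":-14.8,"dz":0,"hand":0.45},{"ax":0,"ay":0,"az":-0.562,"dx":-13.8,"dy":-14.8,"dz":0,"hand":0.45},{"ax":0,"ay":0,"az":-0.562,"dx":-13.8,"dy":-14.8,"dz":0,"hand":0.45},{"ax":0,"ay":0,"az":-0.562,"dx":-13.8,"dy":-14.8,"dz":0,"hand":0.45},{"ax":0,"ay":0,"az":-0.562,"dx":-13.8,"dy":-14.8,"dz":0,"hand":0.45}])

```text
clock: 4.8
eef_pos: [611.5, -91.0, 158.0]
tool_rot: [3.14, -0.001, -3.039]
force: [-0.2, -0.7, -0.1]
width: 47.0
gripper_force: 0.0
```

```bash
python3 -c "
from h import *
go(615,-93.7,99,185.7)"
```

```text
clock 4.80 pos [611.5 -91.  158. ] yaw -174.1 width 47.0 q [ 0.11  0.67 -0.02  1.68  0.01  0.8   1.77]
d [-0.33 -0.31  5.9 ] a [ 0.001 -0.001  0.004]
```

Request:
send_rows(series=[{"ax":0,"ay":0,"az":0,"dx":-0.3,"dy":-0.3,"dz":2.0,"hand":0.45},{"ax":0,"ay":0,"az":0,"dx":-0.3,"dy":-0.3,"dz":4.0,"hand":0.45},{"ax":0,"ay":0,"az":0,"dx":-0.3,"dy":-0.3,"dz":5.9,"hand":0.45},{"ax":0,"ay":0,"az":0,"dx":-0.3,"dy":-0.3,"dz":5.9,"hand":1},{"ax":0,"ay":0,"az":0,"dx":-0.3,"dy":-0.3,"dz":5.9,"hand":1},{"ax":0,"ay":0,"az":0,"dx":-0.3,"dy":-0.3,"dz":5.9,"hand":1},{"ax":0,"ay":0,"az":0,"dx":-0.3,"dy":-0.3,"dz":5.9,"hand":1},{"ax":0,"ay":0,"az":0,"dx":-0.3,"dy":-0.3,"dz":5.9,"hand":1}])

```text
clock: 5.6
eef_pos: [615.5, -95.0, 100.2]
tool_rot: [3.141, 0.001, -3.04]
force: [-0.5, 2.8, 0.2]
width: 12.8
gripper_force: 59.5
```

Request:
send_rows(series=[{"ax":0,"ay":0,"az":0.13,"dx":0,"dy":0,"dz":0,"hand":1},{"ax":0,"ay":0,"az":0.26,"dx":0,"dy":0,"dz":0,"hand":1},{"ax":0,"ay":0,"az":0.39,"dx":0,"dy":0,"dz":0,"hand":1},{"ax":0,"ay":0,"az":0.52,"dx":0,"dy":0,"dz":0,"hand":1},{"ax":0,"ay":0,"az":0.65,"dx":0,"dy":0,"dz":0,"hand":1},{"ax":0,"ay":0,"az":0.8,"dx":0,"dy":0,"dz":0,"hand":1},{"ax":0,"ay":0,"az":0.8,"dx":0,"dy":0,"dz":0,"hand":1},{"ax":0,"ay":0,"az":0.8,"dx":0,"dy":0,"dz":0,"hand":1}])

```text
clock: 6.4
eef_pos: [616.2, -93.1, 100.2]
tool_rot: [3.138, -0.001, 2.443]
force: [-0.1, 5.8, 0.4]
width: 13.2
gripper_force: 59.6
```

Request:
send_rows(series=[{"ax":0,"ay":0,"az":0,"dx":0,"dy":0,"dz":0,"hand":0.45},{"ax":0,"ay":0,"az":0,"dx":0,"dy":0,"dz":0,"hand":0.45},{"ax":0,"ay":0,"az":0,"dx":0,"dy":0,"dz":0,"hand":0.45},{"ax":0,"ay":0,"az":0,"dx":0,"dy":0,"dz":-3,"hand":0.45},{"ax":0,"ay":0,"az":0,"dx":0,"dy":0,"dz":-6,"hand":0.45},{"ax":0,"ay":0,"az":0,"dx":0,"dy":0,"dz":-6,"hand":0.45}])

```text
clock: 7.0
eef_pos: [618.0, -97.9, 163.8]
tool_rot: [3.138, 0.007, 2.441]
force: [0.7, 0.5, 0.4]
width: 47.1
gripper_force: 0.0
```

```bash
python3 -c "
from h import *
go(670.3,60.5,158,176.2)"
```

```text
clock 7.00 pos [618.  -97.9 163.8] yaw 139.8 width 47.1 q [-0.03  0.68  0.23  1.67 -0.2   0.81  1.16]
d [ 6.22 15.47  0.59] a [ 0.001  0.008 -0.635]
```

Knob3 is done, so knob2 is next.

Request:
send_rows(series=[{"ax":0,"ay":0,"az":-0.635,"dx":6.2,"dy":15.5,"dz":0.3,"hand":0.45},{"ax":0,"ay":0,"az":-0.635,"dx":6.2,"dy":15.5,"dz":0.3,"hand":0.45},{"ax":0,"ay":0,"az":-0.635,"dx":6.2,"dy":15.5,"dz":0.3,"hand":0.45},{"ax":0,"ay":0,"az":-0.635,"dx":6.2,"dy":15.5,"dz":0.3,"hand":0.45},{"ax":0,"ay":0,"az":-0.635,"dx":6.2,"dy":15.5,"dz":0.3,"hand":0.45},{"ax":0,"ay":0,"az":-0.635,"dx":6.2,"dy":15.5,"dz":0.3,"hand":0.45},{"ax":0,"ay":0,"az":-0.635,"dx":6.2,"dy":15.5,"dz":0.3,"hand":0.45},{"ax":0,"ay":0,"az":-0.635,"dx":6.2,"dy":15.5,"dz":0.3,"hand":0.45}])

```text
clock: 7.8
eef_pos: [667.3, 59.7, 156.5]
tool_rot: [-3.14, -0.0, 3.073]
force: [-0.2, -0.3, 0.3]
width: 47.1
gripper_force: 0.0
```

```bash
python3 -c "
from h import *
go(670.3,60.5,99,176.2)"
```

```text
clock 7.80 pos [667.3  59.7 156.5] yaw 176.0 width 47.1 q [-0.17  0.74  0.07  1.53 -0.06  0.88  1.42]
d [-0.29  0.11  5.75] a [-0.001 -0.    -0.003]
```

Request:
send_rows(series=[{"ax":0,"ay":0,"az":0,"dx":-0.3,"dy":0.1,"dz":2.0,"hand":0.45},{"ax":0,"ay":0,"az":0,"dx":-0.3,"dy":0.1,"dz":4.0,"hand":0.45},{"ax":0,"ay":0,"az":0,"dx":-0.3,"dy":0.1,"dz":5.7,"hand":0.45},{"ax":0,"ay":0,"az":0,"dx":-0.3,"dy":0.1,"dz":5.7,"hand":1},{"ax":0,"ay":0,"az":0,"dx":-0.3,"dy":0.1,"dz":5.7,"hand":1},{"ax":0,"ay":0,"az":0,"dx":-0.3,"dy":0.1,"dz":5.7,"hand":1},{"ax":0,"ay":0,"az":0,"dx":-0.3,"dy":0.1,"dz":5.7,"hand":1},{"ax":0,"ay":0,"az":0,"dx":-0.3,"dy":0.1,"dz":5.7,"hand":1}])

```text
clock: 8.6
eef_pos: [670.4, 60.1, 100.1]
tool_rot: [-3.139, -0.0, 3.075]
force: [-1.3, -5.0, -1.4]
width: 13.0
gripper_force: 59.8
```

Request:
send_rows(series=[{"ax":0,"ay":0,"az":0.13,"dx":0,"dy":0,"dz":0,"hand":1},{"ax":0,"ay":0,"az":0.26,"dx":0,"dy":0,"dz":0,"hand":1},{"ax":0,"ay":0,"az":0.39,"dx":0,"dy":0,"dz":0,"hand":1},{"ax":0,"ay":0,"az":0.52,"dx":0,"dy":0,"dz":0,"hand":1},{"ax":0,"ay":0,"az":0.65,"dx":0,"dy":0,"dz":0,"hand":1},{"ax":0,"ay":0,"az":0.8,"dx":0,"dy":0,"dz":0,"hand":1},{"ax":0,"ay":0,"az":0.8,"dx":0,"dy":0,"dz":0,"hand":1},{"ax":0,"ay":0,"az":0.8,"dx":0,"dy":0,"dz":0,"hand":1}])

```text
clock: 9.4
eef_pos: [671.6, 62.4, 100.1]
tool_rot: [3.14, 0.002, 2.279]
force: [2.4, -3.2, -3.4]
width: 12.7
gripper_force: 59.6
```

Request:
send_rows(series=[{"ax":0,"ay":0,"az":0,"dx":0,"dy":0,"dz":0,"hand":0.45},{"ax":0,"ay":0,"az":0,"dx":0,"dy":0,"dz":0,"hand":0.45},{"ax":0,"ay":0,"az":0,"dx":0,"dy":0,"dz":0,"hand":0.45},{"ax":0,"ay":0,"az":0,"dx":0,"dy":0,"dz":-3,"hand":0.45},{"ax":0,"ay":0,"az":0,"dx":0,"dy":0,"dz":-6,"hand":0.45},{"ax":0,"ay":0,"az":0,"dx":0,"dy":0,"dz":-6,"hand":0.45}])

```text
clock: 10.0
eef_pos: [673.8, 63.5, 164.3]
tool_rot: [3.134, 0.004, 2.278]
force: [0.7, 0.1, 0.5]
width: 46.3
gripper_force: 0.0
```

```bash
python3 -c "
from h import *
go(498.4,-51.7,158,163.8)"
```

```text
clock 10.00 pos [673.8  63.5 164.3] yaw 130.5 width 46.3 q [-0.31  0.75  0.31  1.52 -0.27  0.91  0.79]
d [  2.64 -20.82   0.47] a [ 0.006  0.006 -0.581]
```

Request:
send_rows(series=[{"ax":0,"ay":0,"az":-0.581,"dx":2.6,"dy":-20.8,"dz":0.3,"hand":0.45},{"ax":0,"ay":0,"az":-0.581,"dx":2.6,"dy":-20.8,"dz":0.3,"hand":0.45},{"ax":0,"ay":0,"az":-0.581,"dx":2.6,"dy":-20.8,"dz":0.3,"hand":0.45},{"ax":0,"ay":0,"az":-0.581,"dx":2.6,"dy":-20.8,"dz":0.3,"hand":0.45},{"ax":0,"ay":0,"az":-0.581,"dx":2.6,"dy":-20.8,"dz":0.3,"hand":0.45},{"ax":0,"ay":0,"az":-0.581,"dx":2.6,"dy":-20.8,"dz":0.3,"hand":0.45},{"ax":0,"ay":0,"az":-0.581,"dx":2.6,"dy":-20.8,"dz":0.3,"hand":0.45},{"ax":0,"ay":0,"az":-0.581,"dx":2.6,"dy":-20.8,"dz":0.3,"hand":0.45}])

```text
clock: 10.8
eef_pos: [497.4, -50.7, 156.5]
tool_rot: [3.141, 0.002, 2.86]
force: [-0.0, 0.4, 0.4]
width: 47.0
gripper_force: 0.0
```

```bash
python3 -c "
from h import *
go(498.4,-51.7,99,163.8)"
```

```text
clock 10.80 pos [497.4 -50.7 156.5] yaw 163.9 width 47.0 q [-0.04  0.53  0.13  2.01 -0.11  0.61  1.45]
d [-0.12 -0.07  5.75] a [0.001 0.002 0.001]
```

Request:
send_rows(series=[{"ax":0,"ay":0,"az":0,"dx":-0.1,"dy":-0.1,"dz":2.0,"hand":0.45},{"ax":0,"ay":0,"az":0,"dx":-0.1,"dy":-0.1,"dz":4.0,"hand":0.45},{"ax":0,"ay":0,"az":0,"dx":-0.1,"dy":-0.1,"dz":5.7,"hand":0.45},{"ax":0,"ay":0,"az":0,"dx":-0.1,"dy":-0.1,"dz":5.7,"hand":1},{"ax":0,"ay":0,"az":0,"dx":-0.1,"dy":-0.1,"dz":5.7,"hand":1},{"ax":0,"ay":0,"az":0,"dx":-0.1,"dy":-0.1,"dz":5.7,"hand":1},{"ax":0,"ay":0,"az":0,"dx":-0.1,"dy":-0.1,"dz":5.7,"hand":1},{"ax":0,"ay":0,"az":0,"dx":-0.1,"dy":-0.1,"dz":5.7,"hand":1}])

```text
clock: 11.6
eef_pos: [497.2, -51.8, 99.9]
tool_rot: [3.14, 0.001, 2.86]
force: [2.6, 4.6, -6.3]
width: 12.6
gripper_force: 58.7
```

Request:
send_rows(series=[{"ax":0,"ay":0,"az":0.13,"dx":0,"dy":0,"dz":0,"hand":1},{"ax":0,"ay":0,"az":0.26,"dx":0,"dy":0,"dz":0,"hand":1},{"ax":0,"ay":0,"az":0.39,"dx":0,"dy":0,"dz":0,"hand":1},{"ax":0,"ay":0,"az":0.52,"dx":0,"dy":0,"dz":0,"hand":1},{"ax":0,"ay":0,"az":0.65,"dx":0,"dy":0,"dz":0,"hand":1},{"ax":0,"ay":0,"az":0.8,"dx":0,"dy":0,"dz":0,"hand":1},{"ax":0,"ay":0,"az":0.8,"dx":0,"dy":0,"dz":0,"hand":1},{"ax":0,"ay":0,"az":0.8,"dx":0,"dy":0,"dz":0,"hand":1}])

```text
clock: 12.4
eef_pos: [499.2, -49.2, 99.9]
tool_rot: [3.136, -0.001, 2.061]
force: [7.0, 9.7, -10.3]
width: 12.9
gripper_force: 58.4
```

Request:
send_rows(series=[{"ax":0,"ay":0,"az":0,"dx":0,"dy":0,"dz":0,"hand":0.45},{"ax":0,"ay":0,"az":0,"dx":0,"dy":0,"dz":0,"hand":0.45},{"ax":0,"ay":0,"az":0,"dx":0,"dy":0,"dz":0,"hand":0.45},{"ax":0,"ay":0,"az":0,"dx":0,"dy":0,"dz":-3,"hand":0.45},{"ax":0,"ay":0,"az":0,"dx":0,"dy":0,"dz":-6,"hand":0.45},{"ax":0,"ay":0,"az":0,"dx":0,"dy":0,"dz":-6,"hand":0.45}])

```text
clock: 13.0
eef_pos: [498.3, -54.8, 162.8]
tool_rot: [3.136, 0.004, 2.056]
force: [1.8, -0.5, -0.6]
width: 47.0
gripper_force: 0.0
```

```bash
python3 - <<'E'
from h import *
from cell import *
import cv2
a=np.radians(162.9);print(np.array([522,-169.8])+55*np.array([np.cos(a),np.sin(a)]))
go(522+55*np.cos(a),-169.8+55*np.sin(a),158,-17.1)
i=get_image("top");pickle.dump(i,open("im2.pkl","wb"))
c=i["pixels"][135:285,305:505,::-1]
c=cv2.resize(c,None,fx=4,fy=4,interpolation=cv2.INTER_CUBIC)
cv2.imwrite("pics/c2.png",cv2.convertScaleAbs(c,alpha=1.5,beta=20))
E
```

```text
[ 469.43138419 -153.62778211]
clock 13.00 pos [498.3 -54.8 162.8] yaw 117.8 width 47.0 q [-0.22  0.55  0.4   2.01 -0.34  0.64  0.89]
d [-7.4  -7.17  0.47] a [ 0.007 -0.004  2.355]
```

View pics/c2.png

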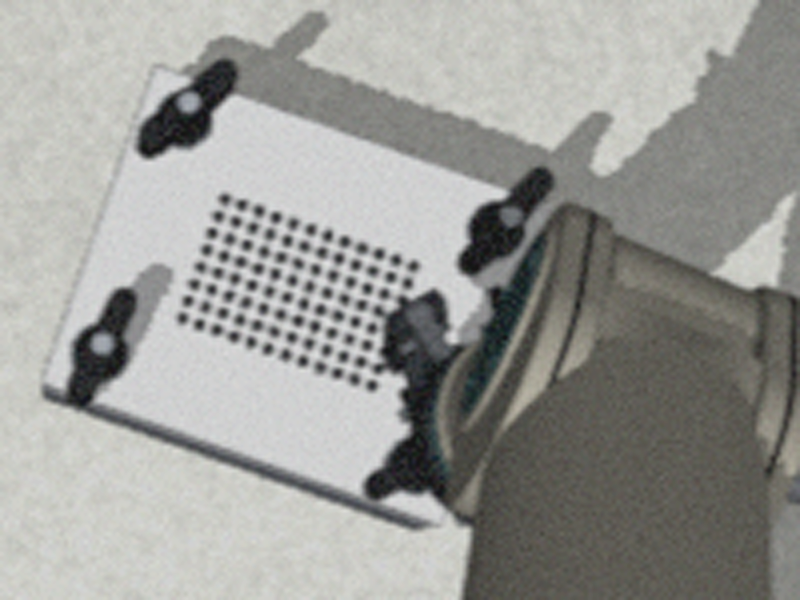

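All four wings have turned by about 46°: knob1 (102,345), knob2 (187,107), knob3 (507,220), with knob4 partly hidden. Now the valve lever.

Request:
send_rows(series=[{"ax":0,"ay":0,"az":2.355,"dx":-7.4,"dy":-7.2,"dz":0.3,"hand":0.45},{"ax":0,"ay":0,"az":2.355,"dx":-7.4,"dy":-7.2,"dz":0.3,"hand":0.45},{"ax":0,"ay":0,"az":2.355,"dx":-7.4,"dy":-7.2,"dz":0.3,"hand":0.45},{"ax":0,"ay":0,"az":2.355,"dx":-7.4,"dy":-7.2,"dz":0.3,"hand":0.45},{"ax":0,"ay":0,"az":2.355,"dx":-7.4,"dy":-7.2,"dz":0.3,"hand":0.45},{"ax":0,"ay":0,"az":2.355,"dx":-7.4,"dy":-7.2,"dz":0.3,"hand":0.45},{"ax":0,"ay":0,"az":2.355,"dx":-7.4,"dy":-7.2,"dz":0.3,"hand":0.45},{"ax":0,"ay":0,"az":2.355,"dx":-7.4,"dy":-7.2,"dz":0.3,"hand":0.45},{"ax":0,"ay":0,"az":2.355,"dx":-7.4,"dy":-7.2,"dz":0.3,"hand":0.45},{"ax":0,"ay":0,"az":2.355,"dx":-7.4,"dy":-7.2,"dz":0.3,"hand":0.45}])

```text
clock: 14.05
eef_pos: [466.2, -152.6, 155.7]
tool_rot: [-3.141, 0.001, 0.551]
force: [-0.6, -0.0, -0.5]
width: 46.8
gripper_force: 0.0
```

```bash
python3 -c "
from h import *
go(469.4,-153.6,158,-17.1)"
```

```text
clock 14.05 pos [ 466.2 -152.6  155.7] yaw 31.6 width 46.8 q [-0.27  0.66  0.81  2.04 -0.71  0.75 -0.02]
d [ 0.21  0.25 -0.23] a [-0.     0.002  0.849]
```

Request:
send_rows(series=[{"ax":0,"ay":0,"az":0.849,"dx":0.2,"dy":0.3,"dz":0,"hand":0.45},{"ax":0,"ay":0,"az":0.849,"dx":0.2,"dy":0.3,"dz":0,"hand":0.45},{"ax":0,"ay":0,"az":0.849,"dx":0.2,"dy":0.3,"dz":0,"hand":0.45},{"ax":0,"ay":0,"az":0.849,"dx":0.2,"dy":0.3,"dz":0,"hand":0.45},{"ax":0,"ay":0,"az":0.849,"dx":0.2,"dy":0.3,"dz":0,"hand":0.45},{"ax":0,"ay":0,"az":0.849,"dx":0.2,"dy":0.3,"dz":0,"hand":0.45},{"ax":0,"ay":0,"az":0.849,"dx":0.2,"dy":0.3,"dz":0,"hand":0.45}])

```text
clock: 14.75
eef_pos: [469.5, -154.1, 155.5]
tool_rot: [3.14, 0.002, -0.292]
force: [0.2, -0.2, 0.1]
width: 46.7
gripper_force: 0.0
```

```bash
python3 - <<'E'
from h import *
from cell import *
import cv2
go(469.4,-153.6,66,-17.1)
i=get_image("wrist");cv2.imwrite("pics/w3.png",i["pixels"][:,:,::-1])
E
```

```text
clock 14.75 pos [ 469.5 -154.1  155.5] yaw -16.7 width 46.7 q [-0.37  0.77  1.04  2.04 -0.89  0.88 -0.68]
d [-0.01 -0.05  8.95] a [0.001 0.002 0.006]
```

View pics/w3.png

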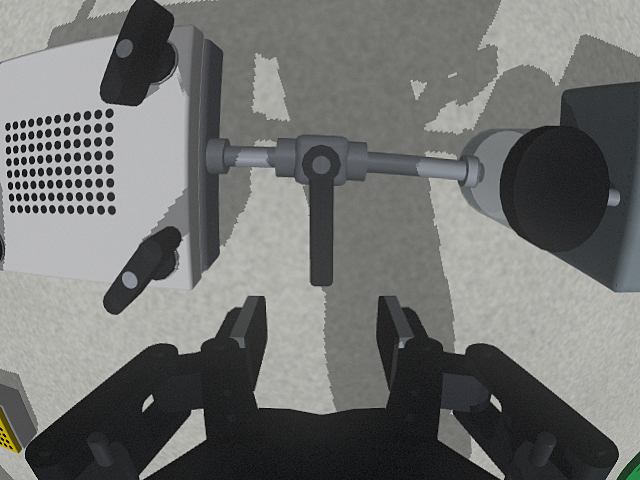

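The wrist view shows the lever centred between the fingers, from its axis at (320,165) to its tip at (320,285), with the jar well clear on the right. Next I descend and grip it.

Request:
send_rows(series=[{"ax":0,"ay":0,"az":0,"dx":0,"dy":0,"dz":3.0,"hand":0.45},{"ax":0,"ay":0,"az":0,"dx":0,"dy":0,"dz":6.0,"hand":0.45},{"ax":0,"ay":0,"az":0,"dx":0,"dy":0,"dz":8.8,"hand":0.45},{"ax":0,"ay":0,"az":0,"dx":0,"dy":0,"dz":8.8,"hand":1},{"ax":0,"ay":0,"az":0,"dx":0,"dy":0,"dz":8.8,"hand":1},{"ax":0,"ay":0,"az":0,"dx":0,"dy":0,"dz":8.8,"hand":1},{"ax":0,"ay":0,"az":0,"dx":0,"dy":0,"dz":8.8,"hand":1},{"ax":0,"ay":0,"az":0,"dx":0,"dy":0,"dz":8.8,"hand":1}])

```text
clock: 15.6
eef_pos: [470.6, -154.4, 69.4]
tool_rot: [3.141, -0.001, -0.291]
force: [-1.8, -1.2, 2.1]
width: 12.6
gripper_force: 60.2
```

```bash
python3 - <<'E'
from h import *
go(469.4,-153.6,66,-17.1)
from cell import read_state
s=read_state();A=Ro.from_euler("xyz",s["tool_rot"]);p=s["eef_pos"];y0=s["tool_rot"][2]
c=np.array([522,-169.8,p[2]]);print(np.linalg.norm(p-c))
for k in range(1,13):
    th=k*0.125;q=c+Ro.from_rotvec([0,0,th]).apply(p-c)
    print(-th,(A.inv().apply(q-p)/10).round(2),round(np.degrees(y0+th),1))
E
```

```text
clock 15.60 pos [ 470.6 -154.4   69.4] yaw -16.7 width 12.6 q [-0.26  0.86  0.85  2.09 -1.07  0.71 -0.55]
d [-0.14 -0.04  0.34] a [ 0.001 -0.001  0.007]
53.67732762752418
-0.125 [0.04 0.67 0.  ] -9.5
-0.25 [0.17 1.33 0.  ] -2.4
-0.375 [0.37 1.97 0.  ] 4.8
-0.5 [0.66 2.57 0.  ] 12.0
-0.625 [1.02 3.14 0.  ] 19.1
-0.75 [1.44 3.66 0.  ] 26.3
-0.875 [1.93 4.12 0.01] 33.5
-1.0 [2.47 4.52 0.01] 40.6
-1.125 [3.05 4.84 0.01] 47.8
-1.25 [3.68 5.09 0.01] 54.9
-1.375 [4.33 5.26 0.01] 62.1
-1.5 [4.99 5.35 0.01] 69.3
```

Request:
send_rows(series=[{"ax":0,"ay":0,"az":-0.125,"dx":0.04,"dy":0.67,"dz":0,"hand":1},{"ax":0,"ay":0,"az":-0.25,"dx":0.17,"dy":1.33,"dz":0,"hand":1},{"ax":0,"ay":0,"az":-0.375,"dx":0.37,"dy":1.97,"dz":0,"hand":1},{"ax":0,"ay":0,"az":-0.5,"dx":0.66,"dy":2.57,"dz":0,"hand":1},{"ax":0,"ay":0,"az":-0.625,"dx":1.02,"dy":3.14,"dz":0,"hand":1},{"ax":0,"ay":0,"az":-0.75,"dx":1.44,"dy":3.66,"dz":0,"hand":1},{"ax":0,"ay":0,"az":-0.875,"dx":1.93,"dy":4.12,"dz":0,"hand":1},{"ax":0,"ay":0,"az":-1.0,"dx":2.47,"dy":4.52,"dz":0,"hand":1},{"ax":0,"ay":0,"az":-1.125,"dx":3.05,"dy":4.84,"dz":0,"hand":1},{"ax":0,"ay":0,"az":-1.25,"dx":3.68,"dy":5.09,"dz":0,"hand":1}])

```text
clock: 16.6
eef_pos: [492.3, -217.1, 69.6]
tool_rot: [3.135, 0.003, 0.961]
force: [1.2, -5.6, -4.2]
width: 12.6
gripper_force: 59.6
```

```bash
python3 - <<'E'
from h import *
go(504.4,-221.5,69.4,69.5)
from cell import read_state
s=read_state();A=Ro.from_euler("xyz",s["tool_rot"]);p=s["eef_pos"];y0=s["tool_rot"][2]
c=np.array([522,-169.8,p[2]]);print(np.linalg.norm(p-c),np.degrees(np.arctan2(*(c-p)[1::-1])),s["force"],s["torque"])
for th in(.1,.2,.25,.3):
    q=c+Ro.from_rotvec([0,0,th]).apply(p-c)
    print(-th,(A.inv().apply(q-p)/10).round(2),round(np.degrees(y0+th),1))
E
```

```text
clock 16.60 pos [ 492.3 -217.1   69.6] yaw 55.0 width 12.6 q [ 0.01  0.79  0.55  1.98 -0.74  0.58  0.46]
d [0.34 1.25 0.03] a [ 0.006  0.004 -0.252]
55.91382412111435 57.85731897916787 [ 1.16032665 -5.59749083 -4.21711314] [-1.02554039 -0.17253797 -0.34966822]
-0.1 [0.06 0.56 0.  ] 60.8
-0.2 [0.17 1.1  0.01] 66.5
-0.25 [0.24 1.37 0.01] 69.4
-0.3 [0.33 1.64 0.01] 72.2
```

Request:
send_rows(series=[{"ax":0,"ay":0,"az":-0.1,"dx":0.06,"dy":0.5,"dz":0,"hand":1},{"ax":0,"ay":0,"az":-0.2,"dx":0.17,"dy":1.0,"dz":0,"hand":1},{"ax":0,"ay":0,"az":-0.26,"dx":0.25,"dy":1.35,"dz":0,"hand":1},{"ax":0,"ay":0,"az":-0.26,"dx":0.25,"dy":1.35,"dz":0,"hand":1},{"ax":0,"ay":0,"az":-0.26,"dx":0.25,"dy":1.35,"dz":0,"hand":1}])

```text
clock: 17.1
eef_pos: [505.2, -224.0, 69.7]
tool_rot: [3.134, 0.006, 1.216]
force: [2.1, -7.9, -4.1]
width: 12.4
gripper_force: 59.5
```

Request:
send_rows(series=[{"ax":0,"ay":0,"az":0,"dx":0,"dy":0,"dz":0,"hand":0.45},{"ax":0,"ay":0,"az":0,"dx":0,"dy":0,"dz":0,"hand":0.45},{"ax":0,"ay":0,"az":0,"dx":0,"dy":0,"dz":0,"hand":0.45},{"ax":0,"ay":0,"az":0,"dx":0,"dy":0,"dz":-4,"hand":0.45},{"ax":0,"ay":0,"az":0,"dx":0,"dy":0,"dz":-8.5,"hand":0.45},{"ax":0,"ay":0,"az":0,"dx":0,"dy":0,"dz":-8.5,"hand":0.45}])

```text
clock: 17.7
eef_pos: [506.5, -220.8, 158.5]
tool_rot: [3.132, 0.001, 1.219]
force: [0.6, -1.2, 0.1]
width: 46.9
gripper_force: 0.0
```

```bash
python3 - <<'E'
from h import *
from cell import *
import cv2
go(498.4,-51.7,158,117.8)
i=get_image("wrist");cv2.imwrite("pics/w4.png",i["pixels"][:,:,::-1])
E
```

```text
clock 17.70 pos [ 506.5 -220.8  158.5] yaw 69.8 width 46.9 q [-0.03  0.66  0.62  1.89 -0.54  0.76  0.54]
d [15.6  -6.59 -0.02] a [ 0.009  0.004 -0.837]
```

View pics/w4.png

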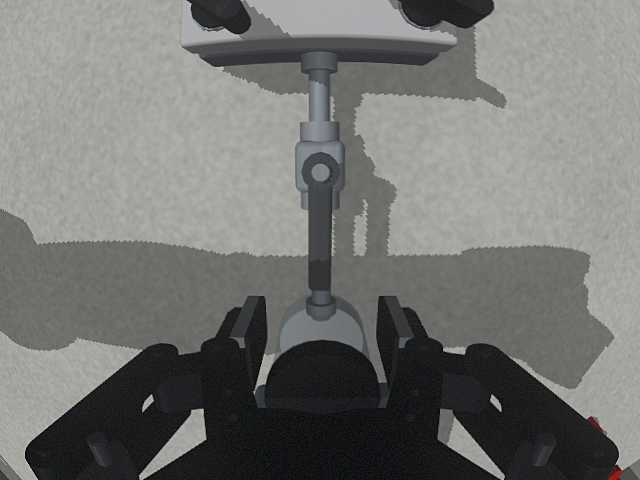

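The lever at (320,170)–(320,290) now lies in line with the pipe, so the valve is open. The second pass begins with knob4.

Request:
send_rows(series=[{"ax":0,"ay":0,"az":-0.837,"dx":15.6,"dy":-6.6,"dz":0,"hand":0.45},{"ax":0,"ay":0,"az":-0.837,"dx":15.6,"dy":-6.6,"dz":0,"hand":0.45},{"ax":0,"ay":0,"az":-0.837,"dx":15.6,"dy":-6.6,"dz":0,"hand":0.45},{"ax":0,"ay":0,"az":-0.837,"dx":15.6,"dy":-6.6,"dz":0,"hand":0.45},{"ax":0,"ay":0,"az":-0.837,"dx":15.6,"dy":-6.6,"dz":0,"hand":0.45},{"ax":0,"ay":0,"az":-0.837,"dx":15.6,"dy":-6.6,"dz":0,"hand":0.45},{"ax":0,"ay":0,"az":-0.837,"dx":15.6,"dy":-6.6,"dz":0,"hand":0.45},{"ax":0,"ay":0,"az":-0.837,"dx":15.6,"dy":-6.6,"dz":0,"hand":0.45}])

```text
clock: 18.55
eef_pos: [494.8, -49.6, 153.0]
tool_rot: [-3.141, -0.001, 2.053]
force: [0.1, 0.5, 0.7]
width: 47.0
gripper_force: 0.0
```

```bash
python3 -c "
from h import *
go(498.4,-51.7,99,117.8)"
```

```text
clock 18.55 pos [494.8 -49.6 153. ] yaw 117.7 width 47.0 q [-0.23  0.56  0.4   2.02 -0.36  0.63  0.89]
d [-0.36  0.23  5.4 ] a [-0.001 -0.001 -0.003]
```

Request:
send_rows(series=[{"ax":0,"ay":0,"az":0,"dx":-0.3,"dy":0.2,"dz":2.0,"hand":0.45},{"ax":0,"ay":0,"az":0,"dx":-0.3,"dy":0.2,"dz":4.0,"hand":0.45},{"ax":0,"ay":0,"az":0,"dx":-0.3,"dy":0.2,"dz":5.4,"hand":0.45},{"ax":0,"ay":0,"az":0,"dx":-0.3,"dy":0.2,"dz":5.4,"hand":1},{"ax":0,"ay":0,"az":0,"dx":-0.3,"dy":0.2,"dz":5.4,"hand":1},{"ax":0,"ay":0,"az":0,"dx":-0.3,"dy":0.2,"dz":5.4,"hand":1},{"ax":0,"ay":0,"az":0,"dx":-0.3,"dy":0.2,"dz":5.4,"hand":1},{"ax":0,"ay":0,"az":0,"dx":-0.3,"dy":0.2,"dz":5.4,"hand":1}])

```text
clock: 19.35
eef_pos: [500.3, -50.8, 100.0]
tool_rot: [3.139, 0.001, 2.056]
force: [4.8, 2.4, -8.0]
width: 12.5
gripper_force: 59.6
```

Request:
send_rows(series=[{"ax":0,"ay":0,"az":0.13,"dx":0,"dy":0,"dz":0,"hand":1},{"ax":0,"ay":0,"az":0.26,"dx":0,"dy":0,"dz":0,"hand":1},{"ax":0,"ay":0,"az":0.39,"dx":0,"dy":0,"dz":0,"hand":1},{"ax":0,"ay":0,"az":0.52,"dx":0,"dy":0,"dz":0,"hand":1},{"ax":0,"ay":0,"az":0.65,"dx":0,"dy":0,"dz":0,"hand":1},{"ax":0,"ay":0,"az":0.75,"dx":0,"dy":0,"dz":0,"hand":1},{"ax":0,"ay":0,"az":0.83,"dx":0,"dy":0,"dz":0,"hand":1},{"ax":0,"ay":0,"az":0.83,"dx":0,"dy":0,"dz":0,"hand":1}])

```text
clock: 20.15
eef_pos: [502.0, -50.5, 100.0]
tool_rot: [3.136, -0.001, 1.231]
force: [8.5, 0.7, -10.3]
width: 12.7
gripper_force: 67.2
```

```bash
python3 -c "
from h import *
from cell import read_state
print(read_state()['torque'],read_state()['tau'].round(2))
go(498.4,-51.7,99,71)"
```

```text
[ 0.37833622 -1.58805896  1.32027545] [ 2.270e+00 -4.930e+01  1.079e+01 -5.710e+00 -1.000e-02  1.700e+00
 -1.640e+00]
clock 20.15 pos [502.  -50.5 100. ] yaw 70.5 width 12.7 q [-0.32  0.7   0.56  2.05 -0.68  0.57  0.38]
d [-0.23 -0.3   0.1 ] a [ 0.005 -0.001 -0.008]
```

A moment of 1.3 N m shows knob4 is on its stop, so I release and go to knob2.

Request:
send_rows(series=[{"ax":0,"ay":0,"az":0,"dx":0,"dy":0,"dz":0,"hand":0.45},{"ax":0,"ay":0,"az":0,"dx":0,"dy":0,"dz":0,"hand":0.45},{"ax":0,"ay":0,"az":0,"dx":0,"dy":0,"dz":0,"hand":0.45},{"ax":0,"ay":0,"az":0,"dx":0,"dy":0,"dz":-3,"hand":0.45},{"ax":0,"ay":0,"az":0,"dx":0,"dy":0,"dz":-6,"hand":0.45},{"ax":0,"ay":0,"az":0,"dx":0,"dy":0,"dz":-6,"hand":0.45}])

```text
clock: 20.75
eef_pos: [500.3, -52.6, 162.7]
tool_rot: [3.136, -0.002, 1.225]
force: [-0.2, 0.1, 1.0]
width: 47.2
gripper_force: 0.0
```

```bash
python3 -c "
from h import *
go(671,61.5,158,130.5)"
```

```text
clock 20.75 pos [500.3 -52.6 162.7] yaw 70.2 width 47.2 q [-0.39  0.61  0.67  2.01 -0.58  0.71  0.29]
d [16.52 12.18  0.56] a [ 0.006  0.002 -1.053]
```

Request:
send_rows(series=[{"ax":0,"ay":0,"az":-1.053,"dx":16.5,"dy":12.2,"dz":0.3,"hand":0.45},{"ax":0,"ay":0,"az":-1.053,"dx":16.5,"dy":12.2,"dz":0.3,"hand":0.45},{"ax":0,"ay":0,"az":-1.053,"dx":16.5,"dy":12.2,"dz":0.3,"hand":0.45},{"ax":0,"ay":0,"az":-1.053,"dx":16.5,"dy":12.2,"dz":0.3,"hand":0.45},{"ax":0,"ay":0,"az":-1.053,"dx":16.5,"dy":12.2,"dz":0.3,"hand":0.45},{"ax":0,"ay":0,"az":-1.053,"dx":16.5,"dy":12.2,"dz":0.3,"hand":0.45},{"ax":0,"ay":0,"az":-1.053,"dx":16.5,"dy":12.2,"dz":0.3,"hand":0.45},{"ax":0,"ay":0,"az":-1.053,"dx":16.5,"dy":12.2,"dz":0.3,"hand":0.45},{"ax":0,"ay":0,"az":-1.053,"dx":16.5,"dy":12.2,"dz":0.3,"hand":0.45}])

```text
clock: 21.65
eef_pos: [668.7, 62.1, 156.1]
tool_rot: [-3.141, -0.001, 2.274]
force: [0.1, 0.0, -1.0]
width: 46.9
gripper_force: 0.0
```

```bash
python3 -c "
from h import *
go(671,61.5,99,130.5)"
```

```text
clock 21.65 pos [668.7  62.1 156.1] yaw 130.3 width 46.9 q [-0.35  0.77  0.38  1.53 -0.34  0.91  0.85]
d [-0.2   0.14  5.71] a [-0.001 -0.001 -0.003]
```

Request:
send_rows(series=[{"ax":0,"ay":0,"az":0,"dx":-0.2,"dy":0.1,"dz":2.0,"hand":0.45},{"ax":0,"ay":0,"az":0,"dx":-0.2,"dy":0.1,"dz":4.0,"hand":0.45},{"ax":0,"ay":0,"az":0,"dx":-0.2,"dy":0.1,"dz":5.7,"hand":0.45},{"ax":0,"ay":0,"az":0,"dx":-0.2,"dy":0.1,"dz":5.7,"hand":1},{"ax":0,"ay":0,"az":0,"dx":-0.2,"dy":0.1,"dz":5.7,"hand":1},{"ax":0,"ay":0,"az":0,"dx":-0.2,"dy":0.1,"dz":5.7,"hand":1},{"ax":0,"ay":0,"az":0,"dx":-0.2,"dy":0.1,"dz":5.7,"hand":1},{"ax":0,"ay":0,"az":0,"dx":-0.2,"dy":0.1,"dz":5.7,"hand":1}])

```text
clock: 22.45
eef_pos: [671.8, 61.8, 100.2]
tool_rot: [3.14, 0.001, 2.279]
force: [1.4, 1.0, -0.7]
width: 12.7
gripper_force: 60.4
```

Request:
send_rows(series=[{"ax":0,"ay":0,"az":0.13,"dx":0,"dy":0,"dz":0,"hand":1},{"ax":0,"ay":0,"az":0.26,"dx":0,"dy":0,"dz":0,"hand":1},{"ax":0,"ay":0,"az":0.39,"dx":0,"dy":0,"dz":0,"hand":1},{"ax":0,"ay":0,"az":0.52,"dx":0,"dy":0,"dz":0,"hand":1},{"ax":0,"ay":0,"az":0.65,"dx":0,"dy":0,"dz":0,"hand":1},{"ax":0,"ay":0,"az":0.75,"dx":0,"dy":0,"dz":0,"hand":1},{"ax":0,"ay":0,"az":0.83,"dx":0,"dy":0,"dz":0,"hand":1},{"ax":0,"ay":0,"az":0.83,"dx":0,"dy":0,"dz":0,"hand":1}])

```text
clock: 23.25
eef_pos: [673.9, 62.6, 100.2]
tool_rot: [3.136, -0.001, 1.448]
force: [5.7, 0.2, -4.5]
width: 13.1
gripper_force: 60.0
```

```bash
python3 -c "
from h import *
from cell import read_state
print(read_state()['torque'],read_state()['tau'].round(2))
go(671,61.5,99,83)"
```

```text
[ 0.18351056 -1.11655705 -0.04439082] [  0.13 -62.58  11.42 -12.48   0.73   1.65  -0.27]
clock 23.25 pos [673.9  62.6 100.2] yaw 83.0 width 13.1 q [-0.45  0.89  0.57  1.56 -0.59  0.87  0.22]
d [-0.14 -0.28  0.12] a [ 0.006 -0.001 -0.001]
```

Knob2 is not on its stop yet, so I turn it a little more.

Request:
send_rows(series=[{"ax":0,"ay":0,"az":0.05,"dx":0,"dy":0,"dz":0,"hand":1},{"ax":0,"ay":0,"az":0.1,"dx":0,"dy":0,"dz":0,"hand":1},{"ax":0,"ay":0,"az":0.1,"dx":0,"dy":0,"dz":0,"hand":1}])

```text
clock: 23.55
eef_pos: [674.1, 62.6, 100.3]
tool_rot: [3.136, -0.0, 1.355]
force: [6.4, -0.7, -5.6]
width: 12.8
gripper_force: 75.8
```

```bash
python3 -c "
from h import *
from cell import read_state
print(read_state()['torque'],read_state()['tau'].round(2))
go(671,61.5,99,83)"
```

```text
[ 0.10750705 -1.19437993  1.82093922] [  1.48 -62.74  12.47 -11.62  -0.6    1.8   -2.05]
clock 23.55 pos [674.1  62.6 100.3] yaw 77.6 width 12.8 q [-0.46  0.89  0.6   1.56 -0.61  0.87  0.15]
d [-0.17 -0.28  0.13] a [ 0.006  0.    -0.094]
```

Request:
send_rows(series=[{"ax":0,"ay":0,"az":0,"dx":0,"dy":0,"dz":0,"hand":0.45},{"ax":0,"ay":0,"az":0,"dx":0,"dy":0,"dz":0,"hand":0.45},{"ax":0,"ay":0,"az":0,"dx":0,"dy":0,"dz":0,"hand":0.45},{"ax":0,"ay":0,"az":0,"dx":0,"dy":0,"dz":-3,"hand":0.45},{"ax":0,"ay":0,"az":0,"dx":0,"dy":0,"dz":-6,"hand":0.45},{"ax":0,"ay":0,"az":0,"dx":0,"dy":0,"dz":-6,"hand":0.45}])

```text
clock: 24.15
eef_pos: [673.9, 60.5, 164.2]
tool_rot: [3.134, -0.002, 1.348]
force: [-0.2, -0.8, 0.3]
width: 47.1
gripper_force: 0.0
```

```bash
python3 -c "
from h import *
go(616,-94,158,139.8)"
```

```text
clock 24.15 pos [673.9  60.5 164.2] yaw 77.2 width 47.1 q [-0.48  0.82  0.65  1.52 -0.56  0.98  0.11]
d [-16.35  -2.23   0.58] a [ 0.008  0.003 -1.092]
```

Knob2 is on its stop, at 1.8 N m. Now knob3.

Request:
send_rows(series=[{"ax":0,"ay":0,"az":-1.092,"dx":-16.3,"dy":-2.2,"dz":0.3,"hand":0.45},{"ax":0,"ay":0,"az":-1.092,"dx":-16.3,"dy":-2.2,"dz":0.3,"hand":0.45},{"ax":0,"ay":0,"az":-1.092,"dx":-16.3,"dy":-2.2,"dz":0.3,"hand":0.45},{"ax":0,"ay":0,"az":-1.092,"dx":-16.3,"dy":-2.2,"dz":0.3,"hand":0.45},{"ax":0,"ay":0,"az":-1.092,"dx":-16.3,"dy":-2.2,"dz":0.3,"hand":0.45},{"ax":0,"ay":0,"az":-1.092,"dx":-16.3,"dy":-2.2,"dz":0.3,"hand":0.45},{"ax":0,"ay":0,"az":-1.092,"dx":-16.3,"dy":-2.2,"dz":0.3,"hand":0.45},{"ax":0,"ay":0,"az":-1.092,"dx":-16.3,"dy":-2.2,"dz":0.3,"hand":0.45},{"ax":0,"ay":0,"az":-1.092,"dx":-16.3,"dy":-2.2,"dz":0.3,"hand":0.45}])

```text
clock: 25.05
eef_pos: [613.4, -92.9, 156.4]
tool_rot: [3.142, -0.001, 2.44]
force: [-0.3, 0.6, -0.1]
width: 47.0
gripper_force: 0.0
```

```bash
python3 -c "
from h import *
go(616,-94,99,139.8)"
```

```text
clock 25.05 pos [613.4 -92.9 156.4] yaw 139.8 width 47.0 q [-0.09  0.69  0.32  1.68 -0.28  0.81  1.23]
d [-0.28  0.09  5.74] a [ 0.    -0.001 -0.   ]
```

Request:
send_rows(series=[{"ax":0,"ay":0,"az":0,"dx":-0.3,"dy":0.1,"dz":2.0,"hand":0.45},{"ax":0,"ay":0,"az":0,"dx":-0.3,"dy":0.1,"dz":4.0,"hand":0.45},{"ax":0,"ay":0,"az":0,"dx":-0.3,"dy":0.1,"dz":5.7,"hand":0.45},{"ax":0,"ay":0,"az":0,"dx":-0.3,"dy":0.1,"dz":5.7,"hand":1},{"ax":0,"ay":0,"az":0,"dx":-0.3,"dy":0.1,"dz":5.7,"hand":1},{"ax":0,"ay":0,"az":0,"dx":-0.3,"dy":0.1,"dz":5.7,"hand":1},{"ax":0,"ay":0,"az":0,"dx":-0.3,"dy":0.1,"dz":5.7,"hand":1},{"ax":0,"ay":0,"az":0,"dx":-0.3,"dy":0.1,"dz":5.7,"hand":1}])

```text
clock: 25.85
eef_pos: [617.1, -93.7, 100.1]
tool_rot: [3.141, 0.001, 2.441]
force: [0.2, -0.5, -0.4]
width: 12.8
gripper_force: 59.6
```

Request:
send_rows(series=[{"ax":0,"ay":0,"az":0.13,"dx":0,"dy":0,"dz":0,"hand":1},{"ax":0,"ay":0,"az":0.26,"dx":0,"dy":0,"dz":0,"hand":1},{"ax":0,"ay":0,"az":0.39,"dx":0,"dy":0,"dz":0,"hand":1},{"ax":0,"ay":0,"az":0.52,"dx":0,"dy":0,"dz":0,"hand":1},{"ax":0,"ay":0,"az":0.65,"dx":0,"dy":0,"dz":0,"hand":1},{"ax":0,"ay":0,"az":0.75,"dx":0,"dy":0,"dz":0,"hand":1},{"ax":0,"ay":0,"az":0.83,"dx":0,"dy":0,"dz":0,"hand":1},{"ax":0,"ay":0,"az":0.83,"dx":0,"dy":0,"dz":0,"hand":1}])

```text
clock: 26.65
eef_pos: [618.2, -93.1, 100.1]
tool_rot: [3.139, 0.001, 1.614]
force: [2.5, -0.6, -1.6]
width: 13.0
gripper_force: 60.7
```

```bash
python3 -c "
from h import *
from cell import read_state
print(read_state()['torque'],read_state()['tau'].round(2))
go(616,-94,99,92)"
```

```text
[ 0.08572597 -0.38420225  0.6698229 ] [  1.11 -56.5   10.16 -12.17  -0.27   0.54  -1.13]
clock 26.65 pos [618.2 -93.1 100.1] yaw 92.5 width 13.0 q [-0.2   0.81  0.52  1.71 -0.55  0.76  0.64]
d [-0.08 -0.22  0.11] a [0.002 0.001 0.008]
```

Request:
send_rows(series=[{"ax":0,"ay":0,"az":0.04,"dx":0,"dy":0,"dz":0,"hand":1},{"ax":0,"ay":0,"az":0.04,"dx":0,"dy":0,"dz":0,"hand":1}])

```text
clock: 26.85
eef_pos: [618.1, -93.2, 100.2]
tool_rot: [3.139, 0.001, 1.577]
force: [2.0, 2.0, -0.1]
width: 12.7
gripper_force: 69.4
```

```bash
python3 -c "
from h import *
from cell import read_state
print(read_state()['torque'])"
```

```text
[ 0.16919796 -0.5668529   1.32332839]
```

Request:
send_rows(series=[{"ax":0,"ay":0,"az":0,"dx":0,"dy":0,"dz":0,"hand":0.45},{"ax":0,"ay":0,"az":0,"dx":0,"dy":0,"dz":0,"hand":0.45},{"ax":0,"ay":0,"az":0,"dx":0,"dy":0,"dz":0,"hand":0.45},{"ax":0,"ay":0,"az":0,"dx":0,"dy":0,"dz":-3,"hand":0.45},{"ax":0,"ay":0,"az":0,"dx":0,"dy":0,"dz":-6,"hand":0.45},{"ax":0,"ay":0,"az":0,"dx":0,"dy":0,"dz":-6,"hand":0.45}])

```text
clock: 27.45
eef_pos: [619.0, -95.3, 163.4]
tool_rot: [3.135, 0.002, 1.569]
force: [0.2, -0.8, 0.5]
width: 47.1
gripper_force: 0.0
```

```bash
python3 -c "
from h import *
go(554.5,102.1,158,153.5)"
```

```text
clock 27.45 pos [619.  -95.3 163.4] yaw 89.9 width 47.1 q [-0.24  0.74  0.59  1.67 -0.51  0.88  0.56]
d [19.74 -6.48  0.47] a [ 0.005  0.005 -1.11 ]
```

Knob3 is on its stop too. The last one is knob1.

Request:
send_rows(series=[{"ax":0,"ay":0,"az":-1.11,"dx":19.7,"dy":-6.5,"dz":0.2,"hand":0.45},{"ax":0,"ay":0,"az":-1.11,"dx":19.7,"dy":-6.5,"dz":0.2,"hand":0.45},{"ax":0,"ay":0,"az":-1.11,"dx":19.7,"dy":-6.5,"dz":0.2,"hand":0.45},{"ax":0,"ay":0,"az":-1.11,"dx":19.7,"dy":-6.5,"dz":0.2,"hand":0.45},{"ax":0,"ay":0,"az":-1.11,"dx":19.7,"dy":-6.5,"dz":0.2,"hand":0.45},{"ax":0,"ay":0,"az":-1.11,"dx":19.7,"dy":-6.5,"dz":0.2,"hand":0.45},{"ax":0,"ay":0,"az":-1.11,"dx":19.7,"dy":-6.5,"dz":0.2,"hand":0.45},{"ax":0,"ay":0,"az":-1.11,"dx":19.7,"dy":-6.5,"dz":0.2,"hand":0.45},{"ax":0,"ay":0,"az":-1.11,"dx":19.7,"dy":-6.5,"dz":0.2,"hand":0.45}])

```text
clock: 28.35
eef_pos: [551.3, 102.9, 157.1]
tool_rot: [-3.141, -0.001, 2.68]
force: [-0.5, 0.1, -0.1]
width: 47.0
gripper_force: 0.0
```

```bash
python3 -c "
from h import *
go(554.5,102.1,99,153.5)"
```

```text
clock 28.35 pos [551.3 102.9 157.1] yaw 153.6 width 47.0 q [-0.43  0.61  0.3   1.85 -0.26  0.72  1.13]
d [-0.33  0.08  5.81] a [-0.    -0.001  0.001]
```

Request:
send_rows(series=[{"ax":0,"ay":0,"az":0,"dx":-0.3,"dy":0.1,"dz":2.0,"hand":0.45},{"ax":0,"ay":0,"az":0,"dx":-0.3,"dy":0.1,"dz":4.0,"hand":0.45},{"ax":0,"ay":0,"az":0,"dx":-0.3,"dy":0.1,"dz":5.8,"hand":0.45},{"ax":0,"ay":0,"az":0,"dx":-0.3,"dy":0.1,"dz":5.8,"hand":1},{"ax":0,"ay":0,"az":0,"dx":-0.3,"dy":0.1,"dz":5.8,"hand":1},{"ax":0,"ay":0,"az":0,"dx":-0.3,"dy":0.1,"dz":5.8,"hand":1},{"ax":0,"ay":0,"az":0,"dx":-0.3,"dy":0.1,"dz":5.8,"hand":1},{"ax":0,"ay":0,"az":0,"dx":-0.3,"dy":0.1,"dz":5.8,"hand":1}])

```text
clock: 29.15
eef_pos: [555.1, 102.6, 100.0]
tool_rot: [3.142, 0.001, 2.68]
force: [-0.5, -1.1, -0.6]
width: 12.7
gripper_force: 59.2
```

Request:
send_rows(series=[{"ax":0,"ay":0,"az":0.13,"dx":0,"dy":0,"dz":0,"hand":1},{"ax":0,"ay":0,"az":0.26,"dx":0,"dy":0,"dz":0,"hand":1},{"ax":0,"ay":0,"az":0.39,"dx":0,"dy":0,"dz":0,"hand":1},{"ax":0,"ay":0,"az":0.52,"dx":0,"dy":0,"dz":0,"hand":1},{"ax":0,"ay":0,"az":0.65,"dx":0,"dy":0,"dz":0,"hand":1},{"ax":0,"ay":0,"az":0.75,"dx":0,"dy":0,"dz":0,"hand":1},{"ax":0,"ay":0,"az":0.83,"dx":0,"dy":0,"dz":0,"hand":1},{"ax":0,"ay":0,"az":0.83,"dx":0,"dy":0,"dz":0,"hand":1}])

```text
clock: 29.95
eef_pos: [556.4, 103.7, 100.0]
tool_rot: [3.139, 0.0, 1.851]
force: [3.0, 1.0, -3.5]
width: 12.7
gripper_force: 59.1
```

```bash
python3 -c "
from h import *
from cell import read_state
print(read_state()['torque'],read_state()['tau'].round(2))
go(554.5,102.1,99,106)"
```

```text
[ 0.22935656 -0.66021822 -0.12222921] [ 5.000e-02 -5.268e+01  8.340e+00 -1.058e+01  3.700e-01  9.100e-01
 -2.900e-01]
clock 29.95 pos [556.4 103.7 100. ] yaw 106.0 width 12.7 q [-0.54  0.74  0.49  1.88 -0.55  0.65  0.57]
d [-0.1  -0.23  0.1 ] a [0.003 0.    0.001]
```

Request:
send_rows(series=[{"ax":0,"ay":0,"az":0.05,"dx":0,"dy":0,"dz":0,"hand":1},{"ax":0,"ay":0,"az":0.1,"dx":0,"dy":0,"dz":0,"hand":1},{"ax":0,"ay":0,"az":0.1,"dx":0,"dy":0,"dz":0,"hand":1}])

```text
clock: 30.25
eef_pos: [556.5, 103.7, 100.0]
tool_rot: [3.138, 0.0, 1.756]
force: [4.5, 0.8, -4.3]
width: 12.9
gripper_force: 60.9
```

```bash
python3 -c "
from h import *
from cell import read_state
print(read_state()['torque'],read_state()['tau'].round(2))"
```

```text
[ 0.2342251  -0.88223741  0.85060038] [  1.13 -52.5    9.3   -9.4   -0.26   1.28  -1.14]
```

Knob1 is against its stop. I release, lift clear and check.

Request:
send_rows(series=[{"ax":0,"ay":0,"az":0,"dx":0,"dy":0,"dz":0,"hand":0.45},{"ax":0,"ay":0,"az":0,"dx":0,"dy":0,"dz":0,"hand":0.45},{"ax":0,"ay":0,"az":0,"dx":0,"dy":0,"dz":0,"hand":0.45},{"ax":0,"ay":0,"az":0,"dx":0,"dy":0,"dz":-4,"hand":0.45},{"ax":0,"ay":0,"az":0,"dx":0,"dy":0,"dz":-8,"hand":0.45},{"ax":0,"ay":0,"az":0,"dx":0,"dy":0,"dz":-13,"hand":0.45},{"ax":0,"ay":0,"az":0,"dx":0,"dy":0,"dz":-13,"hand":0.45},{"ax":0,"ay":0,"az":0,"dx":0,"dy":0,"dz":-13,"hand":0.45}])

```text
clock: 31.05
eef_pos: [555.1, 102.8, 230.8]
tool_rot: [3.14, -0.001, 1.751]
force: [-0.1, 0.6, -0.4]
width: 47.1
gripper_force: 0.0
```

```bash
python3 - <<'E'
from cell import *
import cv2,numpy as np
i=get_image("scene");cv2.imwrite("pics/s9.png",i["pixels"][:,:,::-1])
E
```

```text
(no output)
```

View pics/s9.png

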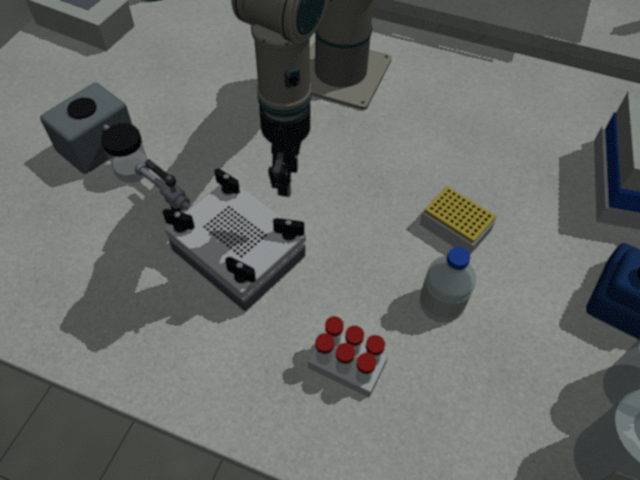

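The scene view shows all four wings turned, at (227,181), (289,228), (240,268) and (178,219). The lever is along the pipe near (160,178), and the bottle, tip box and rack have not moved.

```bash
python3 -c "
from cell import *
print(finish_job())"
```

```text
the job is handed in; nothing more can be done
None
```

I tightened all four knobs crosswise in two passes, with the second pass ending against every stop, opened the valve in line with the pipe in between, left the bystanders unmoved, and handed the job in at about 31 s (no verdict was returned).

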